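Park the microscope objectives by height

TASK

Put the four microscope objectives away on the black parking rail in order of height: the shortest on the green pad at the end, then each taller one on the next pad along, so that the tallest stands at the far end from green. Stand each upright and centred on its pad, set it down gently without dropping or tipping it, let go, and leave the specimen jar and the oil bottle where they are.

Things in the scene. Friction and masses are not known exactly. Their poses are not given: they have to be found in the camera images.
- lens_red: loose microscope objective, shortest of the four: 32 mm tall, upright, nose up. Steel barrel 34 mm in diameter up to 18 mm, red collar of the same diameter up to 22 mm, then a metal nose 20 to 12 mm wide; from above, a red ring round metal. About 70 g. Origin: centre of its underside, on the bench (a grey mat, z = 0) at the start; z axis up the barrel
- lens_yellow: loose microscope objective, second shortest of the four: 44 mm tall, upright, nose up. Steel barrel 34 mm in diameter up to 30 mm, yellow collar of the same diameter up to 34 mm, then a metal nose 20 to 12 mm wide; from above, a yellow ring round metal. About 90 g. Origin: centre of its underside, on the bench (a grey mat, z = 0) at the start; z axis up the barrel
- lens_blue: loose microscope objective, second tallest of the four: 56 mm tall, upright, nose up. Steel barrel 34 mm in diameter up to 42 mm, blue collar of the same diameter up to 46 mm, then a metal nose 20 to 12 mm wide; from above, a blue ring round metal. About 110 g. Origin: centre of its underside, on the bench (a grey mat, z = 0) at the start; z axis up the barrel
- lens_white: loose microscope objective, tallest of the four: 68 mm tall, upright, nose up. Steel barrel 34 mm in diameter up to 54 mm, white collar of the same diameter up to 58 mm, then a metal nose 20 to 12 mm wide; from above, a white ring round metal. About 130 g. Origin: centre of its underside, on the bench (a grey mat, z = 0) at the start; z axis up the barrel
- pad_green: the green pad, at one end of the row (either end). 50 mm in diameter, 4 mm thick, flat, fixed on the low black rail (340 x 60 x 12 mm, running left to right, turned up to 0.25 rad) with 3 others in one straight row, 85 mm apart. Origin: centre of its underside, 12 mm above the bench; top surface 4 mm above that; z up
- pad_left: grey pad, the inner one on the robot's left (+y) side; second from green if green is the left end, else third. 50 mm in diameter, 4 mm thick, flat, fixed on the low black rail (340 x 60 x 12 mm, running left to right, turned up to 0.25 rad) with 3 others in one straight row, 85 mm apart. Origin: centre of its underside, 12 mm above the bench; top surface 4 mm above that; z up
- pad_right: grey pad, the inner one on the robot's right (-y) side; second from green if green is the right end, else third. 50 mm in diameter, 4 mm thick, flat, fixed on the low black rail (340 x 60 x 12 mm, running left to right, turned up to 0.25 rad) with 3 others in one straight row, 85 mm apart. Origin: centre of its underside, 12 mm above the bench; top surface 4 mm above that; z up
- pad_end: grey pad at the end of the row away from the green pad. 50 mm in diameter, 4 mm thick, flat, fixed on the low black rail (340 x 60 x 12 mm, running left to right, turned up to 0.25 rad) with 3 others in one straight row, 85 mm apart. Origin: centre of its underside, 12 mm above the bench; top surface 4 mm above that; z up
- jar: bystander, loose: closed glass specimen jar with a white cap, 58 mm in diameter, 60 mm tall, at one end of the work area. Origin: centre of its underside, z up
- oil: bystander, loose: small amber immersion-oil bottle with a black cap, 34 mm in diameter, 75 mm tall, at the other end of the work area. Origin: centre of its underside, z up

How it is judged:
At the end, for the whole second after the job is handed in: counted from the green pad, the four objectives stand in order of height, shortest on green and tallest on the end pad farthest from green, each upright (within 0.1 rad), its foot resting on its pad and within 10 mm of the pad's centre, released and at rest (((horizontal distance between pad_green and pad_left below 0.12 m and horizontal distance between lens_red and pad_green below 0.01 m and z of lens_red in the frame of pad_green between 0.002 and 0.007 m and angle between each of lens_red, lens_yellow, lens_blue, lens_white's own z axis and vertical below 0.1 rad and linear speed of each of lens_red, lens_yellow, lens_blue, lens_white below 0.02 m/s and horizontal distance between lens_yellow and pad_left below 0.01 m and z of lens_yellow in the frame of pad_left between 0.002 and 0.007 m and horizontal distance between lens_blue and pad_right below 0.01 m and z of lens_blue in the frame of pad_right between 0.002 and 0.007 m and horizontal distance between lens_white and pad_end below 0.01 m and z of lens_white in the frame of pad_end between 0.002 and 0.007 m) or (horizontal distance between pad_green and pad_right below 0.12 m and horizontal distance between lens_red and pad_green below 0.01 m and z of lens_red in the frame of pad_green between 0.002 and 0.007 m and angle between each of lens_red, lens_yellow, lens_blue, lens_white's own z axis and vertical below 0.1 rad and linear speed of each of lens_red, lens_yellow, lens_blue, lens_white below 0.02 m/s and horizontal distance between lens_yellow and pad_right below 0.01 m and z of lens_yellow in the frame of pad_right between 0.002 and 0.007 m and horizontal distance between lens_blue and pad_left below 0.01 m and z of lens_blue in the frame of pad_left between 0.002 and 0.007 m and horizontal distance between lens_white and pad_end below 0.01 m and z of lens_white in the frame of pad_end between 0.002 and 0.007 m))); the robot touches nothing.
It fails at once if an objective is tipped over (more than 0.7 rad) (angle between any of lens_red, lens_yellow, lens_blue, lens_white's own z axis and vertical above 0.7 rad).
It fails at once if an objective is dropped: out of the fingers with its foot more than 36 mm above the bench (20 mm above the pads) ((height (world z) of lens_red above 0.036 m and contact force between the fingers and lens_red below 0.02 N) or (height (world z) of lens_yellow above 0.036 m and contact force between the fingers and lens_yellow below 0.02 N) or (height (world z) of lens_blue above 0.036 m and contact force between the fingers and lens_blue below 0.02 N) or (height (world z) of lens_white above 0.036 m and contact force between the fingers and lens_white below 0.02 N)).
It fails at once if the jar is shifted by more than 15 mm or knocked over (distance of jar from where it was at the start of the episode above 0.015 m or angle between jar's own z axis and vertical above 0.3 rad).
It fails at once if the oil is shifted by more than 15 mm or knocked over (distance of oil from where it was at the start of the episode above 0.015 m or angle between oil's own z axis and vertical above 0.3 rad).
It also fails if it takes over 96 s, if anything falls off the work surface, if the arm or the gripper's body presses on something with over 40 N, if the wrist force passes 120 N, or if a joint passes its speed limit or range.

ROBOT

A 7-joint arm with a two-finger parallel gripper is mounted at the origin on the work surface. World frame = base frame: x ahead of the robot, y to its left, z up, the work surface at z = 0. Lengths are in m, angles in rad, forces in N, time in s.
With the tool pointing down it reaches from about 0.35 to 0.9 m from the base axis. Payload 19.9 kg.
Tool frame: the origin (TCP) lies at the very end of the fingers, on their centre line; the grasp point (between the pads) lies 19 mm behind it (ctrl.grasp_offset is the distance from the TCP to the grasp point, in m); z points along the fingers, y is the direction in which the jaws open and shut (so a half turn about z gives the same grasp; the last joint's range is limited). The gripper opens to 94 mm and grips with 3 to 60 N. Pads are 16 mm wide; open, the fingers measure 119 mm over their backs; the gripper's body (75 mm by 177 mm) begins 78 mm behind the grasp point.
Start: joints at [-1.256, 0.417, -0.01, 1.614, 0.005, 1.111, -0.053], TCP at [0.218, 0.586, 0.205] pointing down, gripper open.
Joint ranges: [-2.81, 2.81], [-0.39, 2.02], [-1.27, 1.25], [0.06, 2.57], [-1.19, 4.33], [0.19, 2], [-2.82, 2.82]. Speed limits (rad/s): [1.89, 1.89, 2.39, 2.39, 3.01, 3.01, 3.01].

INTERFACE

Orientations are given as a rotation vector (axis times angle).
In Python, from workcell import ctrl gives the robot as it stands.
- The arm moves only by the tool jog_arm, never from a script. Its argument "rows" is a list of rows, each an object of numbers: "hand": the finger opening in m, from 0 to 0.094; "x", "y", "z": the shift along the tool's x, y, z in m; "wx", "wy", "wz": the turn, a rotation vector about the tool's x, y, z in rad. In form: [{"hand": .., "x": .., "y": .., "z": .., "wx": .., "wy": .., "wz": ..}, ...]. A call has exactly 10 rows; each row shifts and turns the commanded pose from where the row before left it, along the tool's axes as they then stand; what a row does not reach is not made up. A row lasts 1/8 s, in which the tool goes at most 62.5 mm and 10.7 degrees, less where a joint would pass 70% of its speed; a pose out of reach is approached as far as the arm can. A call is refused whole if a number of a shift passes 0.0625 or a number of a turn 0.188, either way. A call with a gripper value outside its range is refused whole. The fingers move at their own pace and stop on an object; "force" is the grip in N (left out, the last holds). Time passes only in rows, so rows that do not move let the fingers close, or fill a call up. It gives the time, the measured TCP pose, the force and the opening at its end, in the units of the state.
- ctrl.read_state(): the state, without advancing time (a new reading comes with each control period).
- ctrl.camera(name): name is "scene" or "top" or "wrist"; returns a dict with "image" (384x512x3 uint8, red, green, blue), "depth" (384x512 float32, m along the optical axis (not along the pixel's ray), 0 where there is no reading), "intrinsics" (3x3 intrinsics, pixels), "rvec" (rotation vector, rad) and "tvec" (3), from world to camera coordinates, as OpenCV has them. Camera axes: x right, y down, z forward; pixel columns grow to the right and rows downward; lengths in m; the calibration is good to about 2 mm. The wrist camera is an equidistant fisheye: a pixel r from the principal point sees the ray r / f radians off the axis. A picture is of the moment at which its call begins.
- ctrl.hand_in(): hands the job in, once; it reports no verdict.
The state is a dict: "t": time; "q": joint angles; "dq": joint speeds; "effort": joint torques, N m; "tool_pos": TCP position; "eef_rot": TCP orientation; "contact_force": force on the tool from outside, world axes, zero at the start; "wrist_torque": the same for the moment, N m; "opening": opening from 0.0 (shut) to 1.0 (fully open).
Only numpy, scipy, OpenCV 4.12 (cv2) and the standard library are available. Lean on these libraries where they do the work, as an engineer would, in place of code of your own. Each camera call takes 0.05 s, during which the arm holds its last target.

## Working session

There is one attempt and no reset: what is moved stays moved. The work goes in short steps, Python scripts to look and compute and a tool call to move; the robot and the scene stay as the last step left them, time stands still between calls to the robot, and variables do not carry over. Pictures are saved under pics/ and viewed, and the job is handed in when it is done.

Besides the shell and the picture viewer there is one more tool, called after "Emit:" as a command line: name --argument value ..., lists and objects as JSON in quotes. jog_arm: Moves the arm, as the interface text tells. Its arguments: {"type":"object","properties":{"rows":{"type":"array"},"force":{"type":"number"}},"required":["rows"]}

```bash
ls; mkdir -p pics
python3 - <<'E'
from workcell import ctrl
import cv2, numpy as np
s=ctrl.read_state()
print({k:np.round(v,4) for k,v in s.items()}, ctrl.grasp_offset)
for n in ["scene","top"]:
    c=ctrl.camera(n)
    cv2.imwrite(f"pics/{n}0.png",c["image"][:,:,::-1])
    np.savez(f"{n}0.npz",**c)
    R=cv2.Rodrigues(np.array(c["rvec"]))[0]
    print(n,np.round(c["intrinsics"],1).tolist(),np.round(-R.T@np.array(c["tvec"]),3),np.round(R,2).tolist())
E
```

```text
pics
{'t': np.float64(0.0), 'q': array([-1.2565,  0.418 , -0.0103,  1.6141,  0.0047,  1.1107, -0.053 ]), 'dq': array([ 0.0001,  0.0002, -0.0018,  0.    ,  0.0003,  0.0008,  0.0023]), 'effort': array([ 3.00000e-04, -8.51274e+01,  6.39000e-01, -4.25985e+01,
       -4.89000e-02,  1.88000e-02,  2.00000e-04]), 'tool_pos': array([0.2176, 0.5855, 0.2048]), 'eef_rot': array([-5.5590e-01, -3.0919e+00,  1.9000e-03]), 'contact_force': array([ 0.372 , -0.5263,  0.3534]), 'wrist_torque': array([ 0.0344, -0.008 , -0.0325]), 'opening': np.float64(1.0019)} 0.0188
scene [[451.1, 0.0, 259.4], [0.0, 451.1, 197.7], [0.0, 0.0, 1.0]] [ 1.046 -0.433  0.9  ] [[0.65, 0.76, 0.01], [0.61, -0.52, -0.6], [-0.45, 0.4, -0.8]]
top [[433.5, 0.0, 251.0], [0.0, 433.5, 188.7], [0.0, 0.0, 1.0]] [0.349 0.01  1.051] [[-0.01, -1.0, -0.0], [-0.98, 0.01, -0.2], [0.2, -0.0, -0.98]]
```

View pics/top0.png

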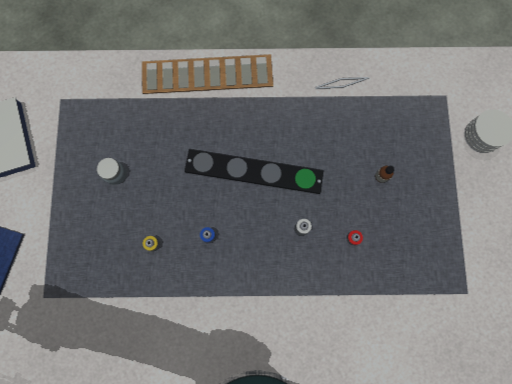

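View pics/scene0.png

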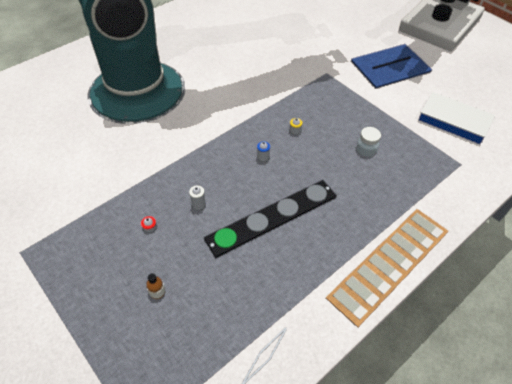

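The top view shows the rail, with green at its right end (305,178) and the grey pads running left to (203,162). The lenses are yellow (150,243), blue (207,235), white (304,226) and red (355,238). The jar is at (110,170) and the oil at (385,174). The scene view agrees with this.

```bash
cat > h.py <<'E'
import cv2, numpy as np
def load(n): return dict(np.load(n))
def cast(c,u,v,z):
    K=c["intrinsics"];R=cv2.Rodrigues(np.array(c["rvec"]))[0];t=np.array(c["tvec"]).ravel()
    d=R.T@np.linalg.inv(K)@np.array([u,v,1.0]);o=-R.T@t
    return (o+d*(z-o[2])/d[2])[:2]
def proj(c,p):
    K=c["intrinsics"];return cv2.projectPoints(np.array([p],float),np.array(c["rvec"]),np.array(c["tvec"]),K,None)[0].ravel()
def mask(im,col):
    hsv=cv2.cvtColor(im,cv2.COLOR_RGB2HSV);H,S,V=[hsv[...,i].astype(int) for i in range(3)]
    return {"red":((H<6)|(H>174))&(S>170)&(V>100),"yellow":(H>18)&(H<32)&(S>130)&(V>90),
     "blue":(H>105)&(H<125)&(S>150)&(V>80),"white":(S<30)&(V>170),"green":(H>50)&(H<75)&(S>150),
     "grey":(S<25)&(V>85)&(V<135)}[col].astype(np.uint8)
def blobs(m,lo,hi):
    n,l,st,ce=cv2.connectedComponentsWithStats(m)
    out=[]
    for i in range(1,n):
        if lo<st[i,4]<hi:
            cs,_=cv2.findContours((l==i).astype(np.uint8),cv2.RETR_EXTERNAL,cv2.CHAIN_APPROX_NONE)
            (hx,hy),_,_=cv2.fitEllipse(cs[0]) if len(cs[0])>=5 else ((ce[i]),0,0)
            out.append((st[i,4],st[i,2],st[i,3],np.round((hx,hy),1),np.round(ce[i],1)))
    return out
ZT={"red":.020,"yellow":.032,"blue":.044,"white":.056,"green":.016}
E
python3 - <<'E'
from h import *
for n in ["top","scene"]:
    c=load(n+"0.npz")
    for col in ZT:
        for b in blobs(mask(c["image"],col),15,1500):
            p=cast(c,*b[3],ZT[col])
            if .2<p[0]<.75 and abs(p[1])<.55: print(n,col,b[:3],b[3],b[4],p.round(4))
    hsv=cv2.cvtColor(c["image"],cv2.COLOR_RGB2HSV)
    for p in ([(203,162),(237,168)] if n=="top" else [(316,193),(288,207)]): print(hsv[p[1],p[0]],hsv[p[1]+20,p[0]])
    print(proj(c,[.218,.586,.205]),c["depth"][200,250])
E
```

```text
top red (np.int32(85), np.int32(15), np.int32(14)) [355.  237.1] [354.6 237.2] [ 0.4442 -0.2369]
top yellow (np.int32(114), np.int32(15), np.int32(15)) [149.7 242.8] [150.  242.8] [0.4341 0.247 ]
top blue (np.int32(100), np.int32(15), np.int32(14)) [207.  234.4] [207.1 234.5] [0.4513 0.112 ]
top white (np.int32(24), np.int32(8), np.int32(6)) [ 47.6 142.3] [ 47.6 142.2] [0.6744 0.4957]
top white (np.int32(48), np.int32(14), np.int32(9)) [109.5 173.9] [109.5 174.2] [0.595  0.3427]
top white (np.int32(20), np.int32(8), np.int32(4)) [ 47.4 177.3] [ 47.4 177.4] [0.5881 0.4886]
top white (np.int32(16), np.int32(6), np.int32(5)) [490.3 203.2] [490.1 202.8] [ 0.5167 -0.5475]
top white (np.int32(16), np.int32(7), np.int32(12)) [303.7 225.9] [307.8 227.4] [ 0.4676 -0.1117]
top white (np.int32(23), np.int32(6), np.int32(5)) [464.3 226.3] [464.4 226.4] [ 0.4633 -0.4811]
top white (np.int32(93), np.int32(11), np.int32(18)) [ 41.3 256.3] [ 41.1 256.3] [0.4038 0.4865]
top white (np.int32(17), np.int32(5), np.int32(6)) [493.6 256. ] [493.4 256.5] [ 0.3952 -0.5402]
top white (np.int32(46), np.int32(1
[... 4432 characters left out ...]
0.4164]
scene white (np.int32(23), np.int32(7), np.int32(13)) [306.2  75.7] [306.3  75.8] [0.3272 0.3862]
scene white (np.int32(25), np.int32(6), np.int32(13)) [199.3 110.8] [199.2 110.4] [0.247  0.0575]
scene white (np.int32(228), np.int32(20), np.int32(14)) [370.7 133.4] [370.7 133.4] [0.606  0.3498]
scene white (np.int32(128), np.int32(15), np.int32(13)) [196.2 190.9] [196.2 190.9] [ 0.4646 -0.1116]
scene white (np.int32(16), np.int32(6), np.int32(5)) [147.4 220.5] [147.6 220.9] [ 0.4619 -0.2444]
scene green (np.int32(345), np.int32(23), np.int32(20)) [225.2 237.5] [225.2 237.5] [ 0.5893 -0.1255]
[107  13 142] [111  24 148]
[107  12 145] [111  19 137]
[333.47143516 -11.26517274] 1.1171362
```

Run:
```python
from h import *
P={}
for n in ["top","scene"]:
    c=load(n+"0.npz");im=c["image"]
    V=cv2.cvtColor(im,cv2.COLOR_RGB2HSV)[...,2]
    rail=(V<45).astype(np.uint8)
    box=np.zeros_like(rail)
    if n=="top": box[140:200,175:335]=1
    else: box[175:260,195:345]=1
    rail*=box
    cs,_=cv2.findContours(rail,cv2.RETR_EXTERNAL,cv2.CHAIN_APPROX_NONE)
    k=max(cs,key=cv2.contourArea)
    f=np.zeros_like(rail);cv2.drawContours(f,[k],-1,1,-1)
    holes=((f>0)&(V>60)).astype(np.uint8)
    L=[]
    for b in blobs(holes,100,900):
        L.append(cast(c,*b[3],.016)); print(n,b[:3],b[3],L[-1].round(4))
    L=np.array(L);L=L[np.argsort(L[:,1])];d=L[-1]-L[0];print(np.linalg.norm(d)/3,np.arctan2(-d[0],d[1]) ,np.arctan2(d[0],d[1]));P[n]=L
    r=cv2.minAreaRect(k);print(r)
m=(P["top"]+P["scene"])/2;print(m.round(4),m.mean(0))
for n in ["top","scene"]:
    c=load(n+"0.npz")
    for z,pt in ([(.06,(108.5,169)),(.0755,(389,170))] if n=="top" else [(.06,(370.5,135)),(.075,(152.5,278))]): print(n,cast(c,*pt,z).round(3))
```

```text
top (np.int32(312), np.int32(20), np.int32(19)) [236.5 167. ] [0.6195 0.0441]
0.0 -0.0 0.0
((253.82569885253906, 171.10406494140625), (136.93515014648438, 23.966249465942383), 8.972625732421875)Traceback (most recent call last):
  File "<stdin>", line 18, in <module>
IndexError: too many indices for array: array is 1-dimensional, but 2 were indexed
```

Run:
```python
from h import *
P={}
for n,g in [("top",[(203,162),(237,168),(271,173),(305,178)]),("scene",[(316,193),(288,207),(257,222),(225,237)])]:
    c=load(n+"0.npz");im=c["image"]
    V=cv2.GaussianBlur(im,(3,3),0).max(2)
    L=[]
    for (u,v) in g:
        r=9 if n=="top" else 11
        w=((V>(60 if n=="top" else 85))).astype(np.uint8)
        m=np.zeros_like(w);cv2.circle(m,(u,v),r+3,1,-1);w*=m
        _,l,st,ce=cv2.connectedComponentsWithStats(w);i=l[v,u]
        cs,_=cv2.findContours((l==i).astype(np.uint8),cv2.RETR_EXTERNAL,cv2.CHAIN_APPROX_NONE)
        e=cv2.fitEllipse(cs[0]);L.append(cast(c,*e[0],.016));print(n,st[i,2:],np.round(e[0],1),np.round(e[1],1),ce[i].round(1),L[-1].round(4))
    L=np.array(L);d=L[0]-L[-1];print(np.linalg.norm(d)/3,np.arctan2(d[0],d[1]),L.mean(0));P[n]=L
```

```text
top [ 20  19 311] [202.5 161.9] [18.5 19.5] [202.5 161.9] [0.6334 0.128 ]
top [ 20  20 315] [236.5 167.2] [18.9 19.5] [236.5 167.1] [0.6191 0.044 ]
top [ 20  20 316] [270.7 172.6] [19.  19.4] [270.7 172.6] [ 0.6045 -0.0398]
top [ 21  21 337] [304.9 178.2] [19.5 20.3] [304.9 178.2] [ 0.5895 -0.1235]
0.08509462844992856 0.1725932939783763 [0.61161372 0.00217253]
scene [ 27  23 362] [315.8 190.3] [20.2 23. ] [315.6 190.6] [0.6273 0.1307]
scene [ 23  23 355] [286.5 205. ] [19.3 22.7] [286.4 205.2] [0.613  0.0444]
scene [ 24  23 373] [256.1 220. ] [19.5 23.2] [256.1 220. ] [ 0.5985 -0.0401]
scene [ 25  25 428] [224.4 235.6] [21.5 24.3] [224.4 235.7] [ 0.5841 -0.1237]
0.08599944423046531 0.16787526020715265 [0.6057067  0.00282378]
```

Run:
```python
import numpy as np
phi=1.215; tgt=np.array([.433,.246])-np.array([.2176,.5855]); st=tgt/10
for k in range(10):
    w=.188 if k<6 else (.087 if k==6 else 0)
    p=phi-w*0  # frame before turn
    y=st@[np.cos(p),np.sin(p)]; x=st@[-np.sin(p),np.cos(p)]
    print(k,round(x,3),round(y,3),w); phi-=w
```

```text
0 -0.032 -0.024 0.188
1 -0.036 -0.018 0.188
2 -0.039 -0.011 0.188
3 -0.04 -0.003 0.188
4 -0.04 0.004 0.188
5 -0.039 0.012 0.188
6 -0.036 0.019 0.087
7 -0.034 0.022 0
8 -0.034 0.022 0
9 -0.034 0.022 0
```

Emit:
jog_arm --rows '[{"hand": 0.094, "x": -0.032, "y": -0.024, "wz": 0.185}, {"hand": 0.094, "x": -0.036, "y": -0.018, "wz": 0.185}, {"hand": 0.094, "x": -0.039, "y": -0.011, "wz": 0.185}, {"hand": 0.094, "x": -0.04, "y": -0.003, "wz": 0.185}, {"hand": 0.094, "x": -0.04, "y": 0.004, "wz": 0.185}, {"hand": 0.094, "x": -0.039, "y": 0.012, "wz": 0.185}, {"hand": 0.094, "x": -0.036, "y": 0.019, "wz": 0.105}, {"hand": 0.094, "x": -0.034, "y": 0.022}, {"hand": 0.094, "x": -0.034, "y": 0.022, "z": 0.02}, {"hand": 0.094, "x": -0.034, "y": 0.022, "z": 0.02}]' --force 25

```text
invalid input
```

Emit:
jog_arm --rows '[{"hand": 0.094, "x": -0.032, "y": -0.024, "z": 0, "wx": 0, "wy": 0, "wz": 0.185}, {"hand": 0.094, "x": -0.036, "y": -0.018, "z": 0, "wx": 0, "wy": 0, "wz": 0.185}, {"hand": 0.094, "x": -0.039, "y": -0.011, "z": 0, "wx": 0, "wy": 0, "wz": 0.185}, {"hand": 0.094, "x": -0.04, "y": -0.003, "z": 0, "wx": 0, "wy": 0, "wz": 0.185}, {"hand": 0.094, "x": -0.04, "y": 0.004, "z": 0, "wx": 0, "wy": 0, "wz": 0.185}, {"hand": 0.094, "x": -0.039, "y": 0.012, "z": 0, "wx": 0, "wy": 0, "wz": 0.185}, {"hand": 0.094, "x": -0.036, "y": 0.019, "z": 0, "wx": 0, "wy": 0, "wz": 0.105}, {"hand": 0.094, "x": -0.034, "y": 0.022, "z": 0, "wx": 0, "wy": 0, "wz": 0}, {"hand": 0.094, "x": -0.034, "y": 0.022, "z": 0.02, "wx": 0, "wy": 0, "wz": 0}, {"hand": 0.094, "x": -0.034, "y": 0.022, "z": 0.02, "wx": 0, "wy": 0, "wz": 0}]' --force 25

```text
t: 1.35
tool_pos: [0.4386, 0.2461, 0.165]
eef_rot: [2.221, 2.222, 0.001]
contact_force: [1.1, 0.1, 0.4]
opening: 1.002
```

```bash
cat > look.py <<'E'
import sys
from workcell import ctrl
from h import *
def look(name,out):
    c=ctrl.camera(name);np.savez(out+".npz",**c);cv2.imwrite(f"pics/{out}.png",c["image"][:,:,::-1]);return c
def wcast(c,u,v,z):
    K=c["intrinsics"];R=cv2.Rodrigues(np.array(c["rvec"]))[0];t=np.array(c["tvec"]).ravel()
    a=np.array([(u-K[0,2])/K[0,0],(v-K[1,2])/K[1,1]]);th=np.linalg.norm(a)
    r=np.array([*(a/max(th,1e-9)*np.sin(th)),np.cos(th)])
    d=R.T@r;o=-R.T@t;return (o+d*(z-o[2])/d[2])[:2]
E
python3 - <<'E'
from look import *
c=look("wrist","w1")
print(ctrl.read_state()["tool_pos"],c["intrinsics"])
R=cv2.Rodrigues(np.array(c["rvec"]))[0];print(-R.T@np.array(c["tvec"]).ravel(),R.round(2))
for col in ["yellow","blue"]:
    for b in blobs(mask(c["image"],col),60,20000): print(col,b,wcast(c,*b[3],ZT[col]))
E
```

```text
[0.44020107 0.2408483  0.16277631] [[297.31863964   0.         252.34526046]
 [  0.         297.31863964 190.84106454]
 [  0.           0.           1.        ]]
[0.43798898 0.3156106  0.34457024] [[ 1.    0.    0.  ]
 [ 0.   -0.97  0.24]
 [ 0.   -0.24 -0.97]]
yellow (np.int32(503), np.int32(32), np.int32(31), array([247.6, 184.1]), array([247.7, 183.7])) [0.43311917 0.24499828]
yellow (np.int32(169), np.int32(12), np.int32(40), array([ 85.7, 287.7]), array([ 80.8, 288.6])) [0.2052502  0.09778617]
yellow (np.int32(122), np.int32(10), np.int32(39), array([416.4, 286.9]), array([424.3, 289.1])) [0.66659445 0.09983266]
```

View pics/w1.png

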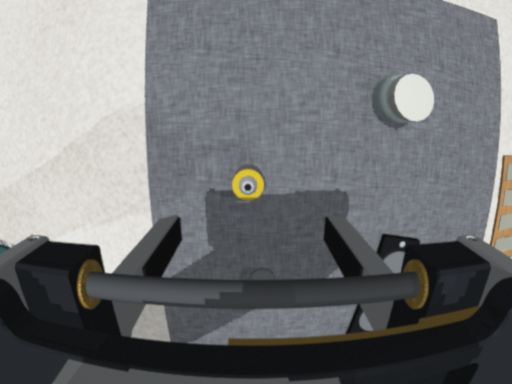

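The wrist view shows the yellow ring at (248,184) between the open fingers. It works out to (0.433, 0.245), in agreement with the top view.

Emit:
jog_arm --rows '[{"hand": 0.094, "x": 0.004, "y": -0.007, "z": 0.01, "wx": 0, "wy": 0, "wz": 0}, {"hand": 0.094, "x": 0, "y": 0, "z": 0.02, "wx": 0, "wy": 0, "wz": 0}, {"hand": 0.094, "x": 0, "y": 0, "z": 0.025, "wx": 0, "wy": 0, "wz": 0}, {"hand": 0.094, "x": 0, "y": 0, "z": 0.025, "wx": 0, "wy": 0, "wz": 0}, {"hand": 0.094, "x": 0, "y": 0, "z": 0.025, "wx": 0, "wy": 0, "wz": 0}, {"hand": 0.094, "x": 0, "y": 0, "z": 0.015, "wx": 0, "wy": 0, "wz": 0}, {"hand": 0.094, "x": 0, "y": 0, "z": 0.01, "wx": 0, "wy": 0, "wz": 0}, {"hand": 0.094, "x": 0, "y": 0, "z": 0, "wx": 0, "wy": 0, "wz": 0}, {"hand": 0.094, "x": 0, "y": 0, "z": 0, "wx": 0, "wy": 0, "wz": 0}, {"hand": 0.094, "x": 0, "y": 0, "z": 0, "wx": 0, "wy": 0, "wz": 0}]'

```text
t: 2.65
tool_pos: [0.4314, 0.2514, 0.036]
eef_rot: [2.221, 2.221, 0.001]
contact_force: [-0.1, 1.0, 0.9]
opening: 1.0
```

Emit:
jog_arm --rows '[{"hand": 0.094, "x": -0.006, "y": 0.002, "z": 0.01, "wx": 0, "wy": 0, "wz": 0}, {"hand": 0.094, "x": 0, "y": 0, "z": 0.01, "wx": 0, "wy": 0, "wz": 0}, {"hand": 0.094, "x": 0, "y": 0, "z": 0.004, "wx": 0, "wy": 0, "wz": 0}, {"hand": 0.094, "x": 0, "y": 0, "z": 0, "wx": 0, "wy": 0, "wz": 0}, {"hand": 0.06, "x": 0, "y": 0, "z": 0, "wx": 0, "wy": 0, "wz": 0}, {"hand": 0.05, "x": 0, "y": 0, "z": 0, "wx": 0, "wy": 0, "wz": 0}, {"hand": 0.04, "x": 0, "y": 0, "z": 0, "wx": 0, "wy": 0, "wz": 0}, {"hand": 0.03, "x": 0, "y": 0, "z": 0, "wx": 0, "wy": 0, "wz": 0}, {"hand": 0.02, "x": 0, "y": 0, "z": 0, "wx": 0, "wy": 0, "wz": 0}, {"hand": 0.02, "x": 0, "y": 0, "z": 0, "wx": 0, "wy": 0, "wz": 0}]' --force 25

```text
t: 3.9
tool_pos: [0.4331, 0.2452, 0.0115]
eef_rot: [2.221, 2.221, -0.0]
contact_force: [0.5, -0.8, 1.1]
opening: 0.399
```

Emit:
jog_arm --rows '[{"hand": 0.02, "x": 0, "y": 0, "z": 0, "wx": 0, "wy": 0, "wz": 0}, {"hand": 0.02, "x": 0, "y": 0, "z": 0, "wx": 0, "wy": 0, "wz": 0}, {"hand": 0.02, "x": 0, "y": 0, "z": 0, "wx": 0, "wy": 0, "wz": 0}, {"hand": 0.02, "x": 0, "y": 0, "z": -0.005, "wx": 0, "wy": 0, "wz": 0}, {"hand": 0.02, "x": 0, "y": 0, "z": -0.015, "wx": 0, "wy": 0, "wz": 0}, {"hand": 0.02, "x": 0, "y": 0, "z": -0.02, "wx": 0, "wy": 0, "wz": 0}, {"hand": 0.02, "x": 0, "y": 0, "z": -0.02, "wx": 0, "wy": 0, "wz": 0}, {"hand": 0.02, "x": 0, "y": 0, "z": -0.02, "wx": 0, "wy": 0, "wz": 0}, {"hand": 0.02, "x": 0, "y": 0, "z": 0, "wx": 0, "wy": 0, "wz": 0}, {"hand": 0.02, "x": 0, "y": 0, "z": 0, "wx": 0, "wy": 0, "wz": 0}]' --force 25

```text
t: 5.15
tool_pos: [0.4329, 0.2451, 0.0913]
eef_rot: [-2.221, -2.221, 0.0]
contact_force: [-0.3, -0.5, -2.0]
opening: 0.346
```

Run:
```python
from look import *
c=look("wrist","w2")
for b in blobs(mask(c["image"],"yellow"),60,20000): print(b,wcast(c,*b[3],.0913-.0115+.034), wcast(c,*b[3],.034))
```

```text
(np.int32(1581), np.int32(58), np.int32(55), array([252.3, 240.3]), array([252.4, 238.3])) [0.43238759 0.24617012] [0.43241376 0.21135117]
(np.int32(222), np.int32(10), np.int32(51), array([317.5, 292.4]), array([320.3, 293. ])) [0.47374317 0.20906298] [0.49477647 0.15539495]
(np.int32(211), np.int32(8), np.int32(47), array([184.2, 296.3]), array([183.9, 296.2])) [0.38882757 0.20584931] [0.36672683 0.15054885]
```

View pics/w2.png

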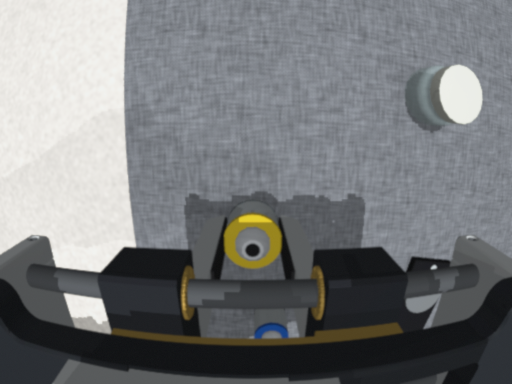

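The wrist view shows the yellow lens upright in the fingers at (252,240), centred to about 1 mm.

Emit:
jog_arm --rows '[{"hand": 0.02, "x": -0.02, "y": 0.012, "z": 0, "wx": 0, "wy": 0, "wz": 0}, {"hand": 0.02, "x": -0.04, "y": 0.024, "z": 0, "wx": 0, "wy": 0, "wz": 0}, {"hand": 0.02, "x": -0.04, "y": 0.024, "z": 0, "wx": 0, "wy": 0, "wz": 0}, {"hand": 0.02, "x": -0.04, "y": 0.024, "z": 0, "wx": 0, "wy": 0, "wz": 0}, {"hand": 0.02, "x": -0.04, "y": 0.024, "z": 0, "wx": 0, "wy": 0, "wz": 0}, {"hand": 0.02, "x": -0.04, "y": 0.024, "z": 0, "wx": 0, "wy": 0, "wz": 0}, {"hand": 0.02, "x": -0.04, "y": 0.024, "z": 0, "wx": 0, "wy": 0, "wz": 0}, {"hand": 0.02, "x": -0.026, "y": 0.015, "z": 0, "wx": 0, "wy": 0, "wz": 0}, {"hand": 0.02, "x": 0, "y": 0, "z": 0.01, "wx": 0, "wy": 0, "wz": 0}, {"hand": 0.02, "x": 0, "y": 0, "z": 0.01, "wx": 0, "wy": 0, "wz": 0}]'

```text
t: 6.45
tool_pos: [0.6034, -0.0402, 0.0701]
eef_rot: [-2.22, -2.221, 0.001]
contact_force: [0.6, 0.2, -0.8]
opening: 0.346
```

Run:
```python
from look import *
print(ctrl.read_state()["tool_pos"])
c=look("wrist","w3");c=look("top","t3")
```

```text
[ 0.60338109 -0.04015605  0.07009555]
```

View pics/w3.png

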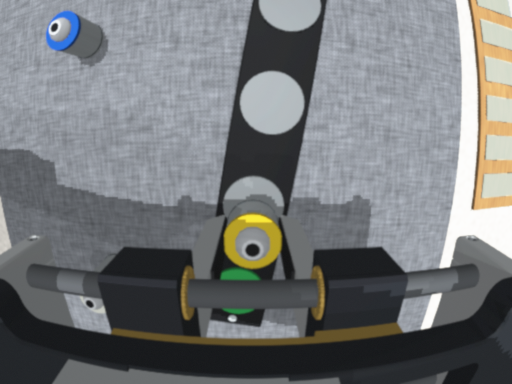

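View pics/t3.png

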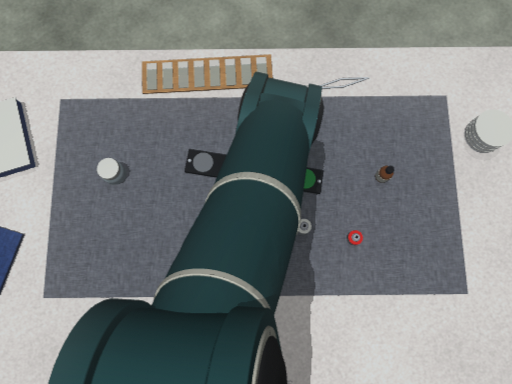

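In the wrist view the lens is over its pad, with pad_left at (272,103) and pad_end at (290,10). I'll measure these to check where the rail is.

Run:
```python
from look import *
c=load("w3.npz");im=c["image"]
V=cv2.GaussianBlur(im,(3,3),0).max(2)
w=(V>100).astype(np.uint8)
m=np.zeros_like(w);cv2.circle(m,(272,103),36,1,-1);w*=m
_,l,st,ce=cv2.connectedComponentsWithStats(w);i=l[103,272]
cs,_=cv2.findContours((l==i).astype(np.uint8),cv2.RETR_EXTERNAL,cv2.CHAIN_APPROX_NONE)
p=np.array([wcast(c,*q[0],.016) for q in cs[0]]);print(st[i])
(x,y),r=cv2.minEnclosingCircle(p.astype(np.float32)*1000);print("pad_left",x,y,r, "e",np.array(cv2.fitEllipse((p*1000).astype(np.float32))[0]))
b=[b for b in blobs(mask(im,"yellow"),500,20000)][0];print("lens",wcast(c,*b[3],.0701-.0115+.033))
V=im.max(2);print(V[103,272],V[60,260])
```

```text
[ 239   71   66   64 3291]
pad_left 617.9385375976562 42.104915618896484 25.507434844970703 e [617.99206543  42.04857635]
lens [ 0.60285637 -0.03971729]
193 50
```

Emit:
jog_arm --rows '[{"hand": 0.02, "x": -0.001, "y": 0.001, "z": 0.01, "wx": 0, "wy": 0, "wz": 0}, {"hand": 0.02, "x": 0, "y": 0, "z": 0.01, "wx": 0, "wy": 0, "wz": 0}, {"hand": 0.02, "x": 0, "y": 0, "z": 0.01, "wx": 0, "wy": 0, "wz": 0}, {"hand": 0.02, "x": 0, "y": 0, "z": 0.006, "wx": 0, "wy": 0, "wz": 0}, {"hand": 0.02, "x": 0, "y": 0, "z": 0.003, "wx": 0, "wy": 0, "wz": 0}, {"hand": 0.02, "x": 0, "y": 0, "z": 0.002, "wx": 0, "wy": 0, "wz": 0}, {"hand": 0.02, "x": 0, "y": 0, "z": 0.0, "wx": 0, "wy": 0, "wz": 0}, {"hand": 0.02, "x": 0, "y": 0, "z": 0, "wx": 0, "wy": 0, "wz": 0}, {"hand": 0.02, "x": 0, "y": 0, "z": 0, "wx": 0, "wy": 0, "wz": 0}, {"hand": 0.02, "x": 0, "y": 0, "z": 0, "wx": 0, "wy": 0, "wz": 0}]'

```text
t: 7.8
tool_pos: [0.6052, -0.0418, 0.0306]
eef_rot: [2.221, 2.221, 0.0]
contact_force: [0.9, -0.7, -0.4]
opening: 0.35
```

Emit:
jog_arm --rows '[{"hand": 0.02, "x": 0.001, "y": -0.001, "z": 0.001, "wx": 0, "wy": 0, "wz": 0}, {"hand": 0.02, "x": 0, "y": 0, "z": 0.001, "wx": 0, "wy": 0, "wz": 0}, {"hand": 0.02, "x": 0, "y": 0, "z": 0.001, "wx": 0, "wy": 0, "wz": 0}, {"hand": 0.02, "x": 0, "y": 0, "z": 0, "wx": 0, "wy": 0, "wz": 0}, {"hand": 0.02, "x": 0, "y": 0, "z": 0, "wx": 0, "wy": 0, "wz": 0}, {"hand": 0.036, "x": 0, "y": 0, "z": 0.0, "wx": 0, "wy": 0, "wz": 0}, {"hand": 0.038, "x": 0, "y": 0, "z": 0.0, "wx": 0, "wy": 0, "wz": 0}, {"hand": 0.045, "x": 0, "y": 0, "z": 0, "wx": 0, "wy": 0, "wz": 0}, {"hand": 0.06, "x": 0, "y": 0, "z": 0, "wx": 0, "wy": 0, "wz": 0}, {"hand": 0.07, "x": 0, "y": 0, "z": 0, "wx": 0, "wy": 0, "wz": 0}]'

```text
t: 9.05
tool_pos: [0.6041, -0.0408, 0.0275]
eef_rot: [2.221, 2.221, -0.0]
contact_force: [-0.8, 0.5, -0.4]
opening: 0.655
```

Emit:
jog_arm --rows '[{"hand": 0.08, "x": 0, "y": 0, "z": -0.015, "wx": 0, "wy": 0, "wz": 0}, {"hand": 0.094, "x": 0, "y": 0, "z": -0.03, "wx": 0, "wy": 0, "wz": 0}, {"hand": 0.094, "x": 0, "y": 0, "z": -0.03, "wx": 0, "wy": 0, "wz": 0}, {"hand": 0.094, "x": 0.02, "y": -0.02, "z": -0.015, "wx": 0, "wy": 0, "wz": 0}, {"hand": 0.094, "x": 0.035, "y": -0.035, "z": 0, "wx": 0, "wy": 0, "wz": 0}, {"hand": 0.094, "x": 0.035, "y": -0.035, "z": 0, "wx": 0, "wy": 0, "wz": 0}, {"hand": 0.094, "x": 0.035, "y": -0.035, "z": 0, "wx": 0, "wy": 0, "wz": 0}, {"hand": 0.094, "x": 0.028, "y": -0.028, "z": 0, "wx": 0, "wy": 0, "wz": 0}, {"hand": 0.094, "x": 0, "y": 0, "z": 0, "wx": 0, "wy": 0, "wz": 0}, {"hand": 0.094, "x": 0, "y": 0, "z": 0, "wx": 0, "wy": 0, "wz": 0}]'

```text
t: 10.3
tool_pos: [0.4518, 0.112, 0.1183]
eef_rot: [2.221, 2.221, 0.002]
contact_force: [0.3, -0.1, -0.7]
opening: 1.003
```

Run:
```python
from look import *
c=look("wrist","w4")
print(ctrl.read_state()["tool_pos"])
for b in blobs(mask(c["image"],"blue"),60,20000): print(b,wcast(c,*b[3],.045))
c=look("scene","s4")
for b in blobs(mask(c["image"],"yellow"),20,500): print(b,cast(c,*b[3],.048))
```

```text
[0.45187297 0.11161366 0.1180288 ]
(np.int32(647), np.int32(38), np.int32(37), array([251.6, 199.1]), array([251.7, 197.9])) [0.45074403 0.11082064]
(np.int32(25), np.int32(9), np.int32(7), array([281. ,  89.2]), array([280.8,  89. ])) [0.31726007 0.29547559]
(np.int32(100), np.int32(16), np.int32(14), array([257.6, 213.5]), array([257.7, 214.1])) [ 0.60329147 -0.03995559]
```

View pics/w4.png

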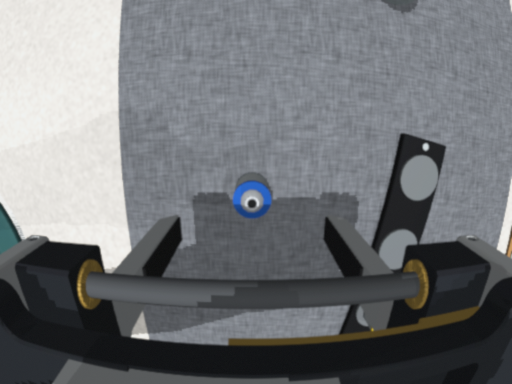

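View pics/s4.png

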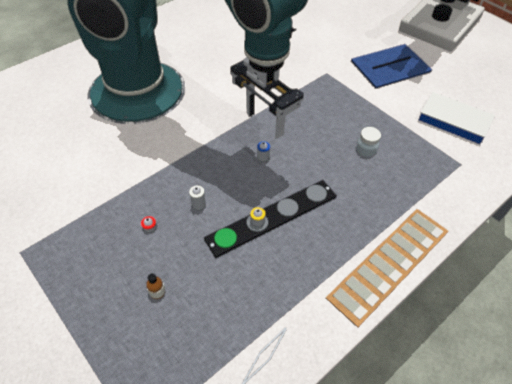

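The scene view shows yellow standing upright on pad_right at (258,214), which gives (0.603, -0.040). The wrist view shows blue at (252,199) between the fingers.

Emit:
jog_arm --rows '[{"hand": 0.08, "x": -0.001, "y": -0.001, "z": 0.02, "wx": 0, "wy": 0, "wz": 0}, {"hand": 0.07, "x": 0, "y": 0, "z": 0.025, "wx": 0, "wy": 0, "wz": 0}, {"hand": 0.07, "x": 0, "y": 0, "z": 0.025, "wx": 0, "wy": 0, "wz": 0}, {"hand": 0.07, "x": 0, "y": 0, "z": 0.018, "wx": 0, "wy": 0, "wz": 0}, {"hand": 0.06, "x": 0, "y": 0, "z": 0.01, "wx": 0, "wy": 0, "wz": 0}, {"hand": 0.05, "x": 0, "y": 0, "z": 0, "wx": 0, "wy": 0, "wz": 0}, {"hand": 0.04, "x": 0, "y": 0, "z": 0, "wx": 0, "wy": 0, "wz": 0}, {"hand": 0.03, "x": 0, "y": 0, "z": 0, "wx": 0, "wy": 0, "wz": 0}, {"hand": 0.02, "x": 0, "y": 0, "z": 0, "wx": 0, "wy": 0, "wz": 0}, {"hand": 0.02, "x": 0, "y": 0, "z": 0, "wx": 0, "wy": 0, "wz": 0}]' --force 25

```text
t: 11.65
tool_pos: [0.4507, 0.1113, 0.0199]
eef_rot: [2.221, 2.221, 0.002]
contact_force: [1.2, -0.0, 5.8]
opening: 0.351
```

Emit:
jog_arm --rows '[{"hand": 0.02, "x": 0, "y": 0, "z": 0, "wx": 0, "wy": 0, "wz": 0}, {"hand": 0.02, "x": 0, "y": 0, "z": -0.005, "wx": 0, "wy": 0, "wz": 0}, {"hand": 0.02, "x": 0, "y": 0, "z": -0.015, "wx": 0, "wy": 0, "wz": 0}, {"hand": 0.02, "x": 0, "y": 0, "z": -0.02, "wx": 0, "wy": 0, "wz": 0}, {"hand": 0.02, "x": 0, "y": 0.01, "z": -0.02, "wx": 0, "wy": 0, "wz": 0}, {"hand": 0.02, "x": -0.018, "y": 0.04, "z": 0, "wx": 0, "wy": 0, "wz": 0}, {"hand": 0.02, "x": -0.018, "y": 0.04, "z": 0, "wx": 0, "wy": 0, "wz": 0}, {"hand": 0.02, "x": -0.018, "y": 0.04, "z": 0, "wx": 0, "wy": 0, "wz": 0}, {"hand": 0.02, "x": -0.014, "y": 0.038, "z": 0, "wx": 0, "wy": 0, "wz": 0}, {"hand": 0.02, "x": 0, "y": 0, "z": 0, "wx": 0, "wy": 0, "wz": 0}]' --force 25

```text
t: 12.9
tool_pos: [0.6198, 0.0415, 0.0802]
eef_rot: [2.222, 2.218, -0.0]
contact_force: [-1.6, -0.0, -1.4]
opening: 0.345
```

Run:
```python
from look import *
c=look("wrist","w5")
p=ctrl.read_state()["tool_pos"];print(p)
for b in blobs(mask(c["image"],"blue"),300,20000): print(b,wcast(c,*b[3],p[2]-.02+.045))
```

```text
[0.61839989 0.04241437 0.07991357]
(np.int32(1554), np.int32(59), np.int32(55), array([252.1, 244.1]), array([252.2, 241.9])) [0.61916161 0.04111293]
```

View pics/w5.png

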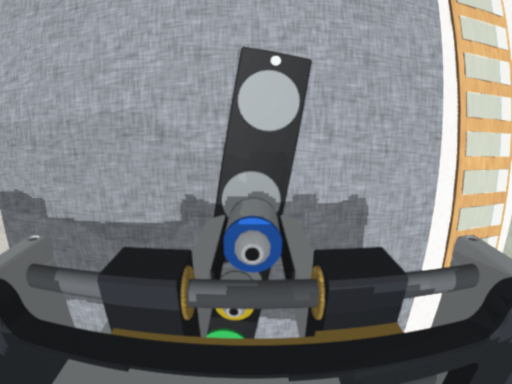

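Blue is held upright at (252,244) and pad_end shows at (270,100). I'll lower it now.

Emit:
jog_arm --rows '[{"hand": 0.02, "x": 0.001, "y": 0, "z": 0.01, "wx": 0, "wy": 0, "wz": 0}, {"hand": 0.02, "x": 0, "y": 0, "z": 0.01, "wx": 0, "wy": 0, "wz": 0}, {"hand": 0.02, "x": 0, "y": 0, "z": 0.01, "wx": 0, "wy": 0, "wz": 0}, {"hand": 0.02, "x": 0, "y": 0, "z": 0.006, "wx": 0, "wy": 0, "wz": 0}, {"hand": 0.02, "x": 0, "y": 0, "z": 0.003, "wx": 0, "wy": 0, "wz": 0}, {"hand": 0.02, "x": 0, "y": 0, "z": 0.002, "wx": 0, "wy": 0, "wz": 0}, {"hand": 0.02, "x": 0, "y": 0, "z": 0.001, "wx": 0, "wy": 0, "wz": 0}, {"hand": 0.02, "x": 0, "y": 0, "z": 0, "wx": 0, "wy": 0, "wz": 0}, {"hand": 0.02, "x": 0, "y": 0, "z": 0, "wx": 0, "wy": 0, "wz": 0}, {"hand": 0.02, "x": 0, "y": 0, "z": 0, "wx": 0, "wy": 0, "wz": 0}]'

```text
t: 14.2
tool_pos: [0.6182, 0.0442, 0.0376]
eef_rot: [2.221, 2.221, 0.0]
contact_force: [-0.7, -0.2, -1.5]
opening: 0.352
```

Run:
```python
from look import *
c=load("w5.npz");im=c["image"]
V=cv2.GaussianBlur(im,(3,3),0).max(2)
w=(V>100).astype(np.uint8)
m=np.zeros_like(w);cv2.circle(m,(269,100),35,1,-1);w*=m
_,l,st,ce=cv2.connectedComponentsWithStats(w);i=l[100,269]
cs,_=cv2.findContours((l==i).astype(np.uint8),cv2.RETR_EXTERNAL,cv2.CHAIN_APPROX_NONE)
p=np.array([wcast(c,*q[0],.016) for q in cs[0]]);print(st[i])
print("pad_end", cv2.minEnclosingCircle(p.astype(np.float32)*1000),np.array(cv2.fitEllipse((p*1000).astype(np.float32))[0]))
```

```text
[ 237   70   63   62 3061]
pad_end ((632.5565795898438, 125.86567687988281), 25.629636764526367) [632.56665039 125.86389923]
```

Emit:
jog_arm --rows '[{"hand": 0.02, "x": -0.001, "y": 0, "z": 0.001, "wx": 0, "wy": 0, "wz": 0}, {"hand": 0.02, "x": 0, "y": 0, "z": 0.001, "wx": 0, "wy": 0, "wz": 0}, {"hand": 0.02, "x": 0, "y": 0, "z": 0, "wx": 0, "wy": 0, "wz": 0}, {"hand": 0.02, "x": 0, "y": 0, "z": 0, "wx": 0, "wy": 0, "wz": 0}, {"hand": 0.036, "x": 0, "y": 0, "z": 0.0, "wx": 0, "wy": 0, "wz": 0}, {"hand": 0.038, "x": 0, "y": 0, "z": 0.0, "wx": 0, "wy": 0, "wz": 0}, {"hand": 0.045, "x": 0, "y": 0, "z": 0, "wx": 0, "wy": 0, "wz": 0}, {"hand": 0.06, "x": 0, "y": 0, "z": 0, "wx": 0, "wy": 0, "wz": 0}, {"hand": 0.07, "x": 0, "y": 0, "z": 0, "wx": 0, "wy": 0, "wz": 0}, {"hand": 0.08, "x": 0, "y": 0, "z": -0.01, "wx": 0, "wy": 0, "wz": 0}]'

```text
t: 15.45
tool_pos: [0.6177, 0.0431, 0.0453]
eef_rot: [-2.221, -2.221, 0.002]
contact_force: [-0.1, 0.0, -0.0]
opening: 0.76
```

Emit:
jog_arm --rows '[{"hand": 0.094, "x": 0, "y": 0, "z": -0.03, "wx": 0, "wy": 0, "wz": 0}, {"hand": 0.094, "x": 0, "y": 0, "z": -0.03, "wx": 0, "wy": 0, "wz": 0}, {"hand": 0.094, "x": -0.02, "y": -0.02, "z": -0.024, "wx": 0, "wy": 0, "wz": 0}, {"hand": 0.094, "x": -0.035, "y": -0.035, "z": 0, "wx": 0, "wy": 0, "wz": 0}, {"hand": 0.094, "x": -0.035, "y": -0.035, "z": 0, "wx": 0, "wy": 0, "wz": 0}, {"hand": 0.094, "x": -0.035, "y": -0.035, "z": 0, "wx": 0, "wy": 0, "wz": 0}, {"hand": 0.094, "x": -0.03, "y": -0.027, "z": 0, "wx": 0, "wy": 0, "wz": 0}, {"hand": 0.094, "x": 0, "y": 0, "z": 0, "wx": 0, "wy": 0, "wz": 0}, {"hand": 0.094, "x": 0, "y": 0, "z": 0, "wx": 0, "wy": 0, "wz": 0}, {"hand": 0.094, "x": 0, "y": 0, "z": 0, "wx": 0, "wy": 0, "wz": 0}]'

```text
t: 16.7
tool_pos: [0.4668, -0.1111, 0.1296]
eef_rot: [2.22, 2.223, 0.0]
contact_force: [1.0, -0.6, 0.5]
opening: 0.999
```

Run:
```python
from look import *
c=look("wrist","w6")
print(ctrl.read_state()["tool_pos"])
im=c["image"];hsv=cv2.cvtColor(im,cv2.COLOR_RGB2HSV);print(hsv[195:215:3,252])
m=((hsv[...,1]<25)&(hsv[...,2]>190)).astype(np.uint8)
for b in blobs(m,200,5000): print(b,wcast(c,*b[3],.057))
c=look("scene","s6")
for k,z in [("yellow",.048),("blue",.060)]:
  for b in blobs(mask(c["image"],k),20,300): print(k,b,cast(c,*b[3],z))
```

```text
[ 0.46669509 -0.11114005  0.12950759]
[[107  10 179]
 [103  10 179]
 [105  15  35]
 [110  29  26]
 [110  14  53]
 [105  11 140]
 [ 48   9 149]]
(np.int32(2589), np.int32(25), np.int32(258), array([500.6, 133.8]), array([504.9, 150.5])) [ 0.7409951  -0.03907674]
(np.int32(334), np.int32(37), np.int32(19), array([254.5, 191.6]), array([254.8, 189.4])) [ 0.46823581 -0.10525478]
(np.int32(854), np.int32(37), np.int32(43), array([ 12.5, 231.8]), array([ 12.2, 231.2])) [ 0.18005717 -0.15542453]
(np.int32(402), np.int32(26), np.int32(28), array([110.7, 258.4]), array([110.5, 258.5])) [ 0.32058805 -0.1765213 ]
yellow (np.int32(99), np.int32(16), np.int32(13), array([257.7, 213.6]), array([257.8, 214.3])) [ 0.60365203 -0.039963  ]
blue (np.int32(68), np.int32(15), np.int32(11), array([288.8, 195.3]), array([288.9, 197.1])) [0.61755381 0.0438527 ]
```

View pics/w6.png

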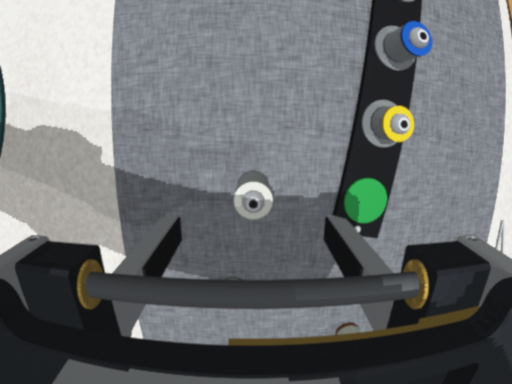

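View pics/s6.png

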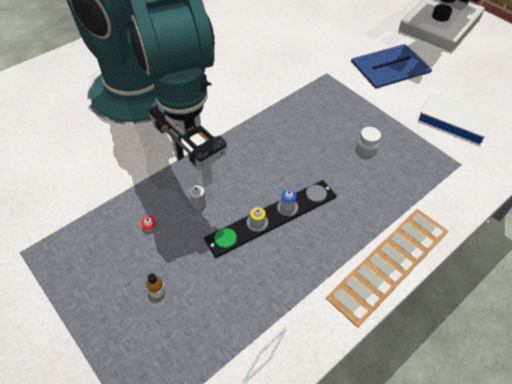

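Yellow and blue are upright on their pads. White's ring is at about (253,200) in the wrist view, and its centre there should be close to (0.467, -0.112).

Run:
```python
from look import *
c=load("w6.npz");print(wcast(c,252.8,200,.057))
im=c["image"]
for b in blobs(mask(im,"green"),300,5000): print("green",b,wcast(c,*b[3],.016))
```

```text
[ 0.46676451 -0.11289319]
green (np.int32(1545), np.int32(43), np.int32(45), array([365., 200.]), array([365., 200.])) [ 0.58777941 -0.12481626]
```

Emit:
jog_arm --rows '[{"hand": 0.08, "x": 0, "y": 0, "z": 0.02, "wx": 0, "wy": 0, "wz": 0}, {"hand": 0.07, "x": 0, "y": 0, "z": 0.025, "wx": 0, "wy": 0, "wz": 0}, {"hand": 0.07, "x": 0, "y": 0, "z": 0.025, "wx": 0, "wy": 0, "wz": 0}, {"hand": 0.07, "x": 0, "y": 0, "z": 0.02, "wx": 0, "wy": 0, "wz": 0}, {"hand": 0.06, "x": 0, "y": 0, "z": 0.01, "wx": 0, "wy": 0, "wz": 0}, {"hand": 0.05, "x": 0, "y": 0, "z": 0, "wx": 0, "wy": 0, "wz": 0}, {"hand": 0.04, "x": 0, "y": 0, "z": 0, "wx": 0, "wy": 0, "wz": 0}, {"hand": 0.03, "x": 0, "y": 0, "z": 0, "wx": 0, "wy": 0, "wz": 0}, {"hand": 0.02, "x": 0, "y": 0, "z": 0, "wx": 0, "wy": 0, "wz": 0}, {"hand": 0.02, "x": 0, "y": 0, "z": 0, "wx": 0, "wy": 0, "wz": 0}]' --force 25

```text
t: 18.05
tool_pos: [0.4667, -0.1119, 0.0299]
eef_rot: [2.221, 2.221, 0.001]
contact_force: [1.8, 0.6, 6.3]
opening: 0.344
```

Emit:
jog_arm --rows '[{"hand": 0.02, "x": 0, "y": 0, "z": 0, "wx": 0, "wy": 0, "wz": 0}, {"hand": 0.02, "x": 0, "y": 0, "z": -0.005, "wx": 0, "wy": 0, "wz": 0}, {"hand": 0.02, "x": 0, "y": 0, "z": -0.015, "wx": 0, "wy": 0, "wz": 0}, {"hand": 0.02, "x": 0, "y": 0, "z": -0.025, "wx": 0, "wy": 0, "wz": 0}, {"hand": 0.02, "x": 0, "y": 0, "z": -0.03, "wx": 0, "wy": 0, "wz": 0}, {"hand": 0.02, "x": 0.01, "y": 0, "z": -0.015, "wx": 0, "wy": 0, "wz": 0}, {"hand": 0.02, "x": 0.03, "y": 0.01, "z": 0, "wx": 0, "wy": 0, "wz": 0}, {"hand": 0.02, "x": 0.04, "y": 0.02, "z": 0, "wx": 0, "wy": 0, "wz": 0}, {"hand": 0.02, "x": 0.04, "y": 0.02, "z": 0, "wx": 0, "wy": 0, "wz": 0}, {"hand": 0.02, "x": 0.04, "y": 0.02, "z": 0, "wx": 0, "wy": 0, "wz": 0}]' --force 25

```text
t: 19.3
tool_pos: [0.5366, 0.0494, 0.1205]
eef_rot: [2.221, 2.221, 0.0]
contact_force: [0.8, -0.5, -0.2]
opening: 0.351
```

Emit:
jog_arm --rows '[{"hand": 0.02, "x": 0.03, "y": 0.025, "z": 0, "wx": 0, "wy": 0, "wz": 0}, {"hand": 0.02, "x": 0.025, "y": 0.03, "z": 0, "wx": 0, "wy": 0, "wz": 0}, {"hand": 0.02, "x": 0.017, "y": 0.026, "z": 0, "wx": 0, "wy": 0, "wz": 0}, {"hand": 0.02, "x": 0.007, "y": 0.015, "z": 0, "wx": 0, "wy": 0, "wz": 0}, {"hand": 0.02, "x": 0, "y": 0, "z": 0.01, "wx": 0, "wy": 0, "wz": 0}, {"hand": 0.02, "x": 0, "y": 0, "z": 0.02, "wx": 0, "wy": 0, "wz": 0}, {"hand": 0.02, "x": 0, "y": 0, "z": 0.015, "wx": 0, "wy": 0, "wz": 0}, {"hand": 0.02, "x": 0, "y": 0, "z": 0.005, "wx": 0, "wy": 0, "wz": 0}, {"hand": 0.02, "x": 0, "y": 0, "z": 0, "wx": 0, "wy": 0, "wz": 0}, {"hand": 0.02, "x": 0, "y": 0, "z": 0, "wx": 0, "wy": 0, "wz": 0}]'

```text
t: 20.55
tool_pos: [0.6324, 0.1271, 0.07]
eef_rot: [2.221, 2.221, 0.001]
contact_force: [-1.0, -0.8, -1.4]
opening: 0.35
```

Run:
```python
from look import *
c=look("wrist","w7");s=look("scene","s7")
print(ctrl.read_state()["tool_pos"])
```

```text
[0.63244496 0.12721332 0.07000276]
```

View pics/w7.png

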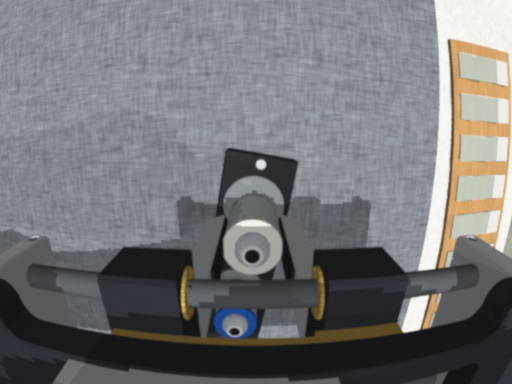

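View pics/s7.png

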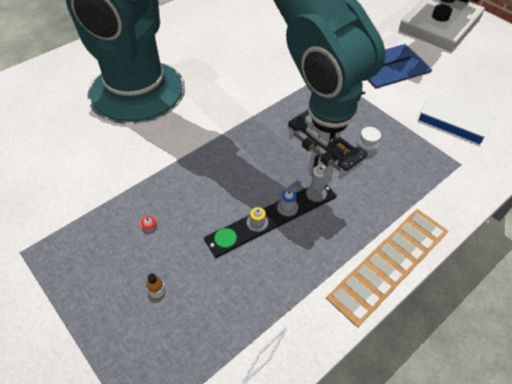

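White is held upright over the end pad at (252,247) in the wrist view. It has 24 mm left to go down.

Emit:
jog_arm --rows '[{"hand": 0.02, "x": 0, "y": 0, "z": 0.008, "wx": 0, "wy": 0, "wz": 0}, {"hand": 0.02, "x": 0, "y": 0, "z": 0.008, "wx": 0, "wy": 0, "wz": 0}, {"hand": 0.02, "x": 0, "y": 0, "z": 0.004, "wx": 0, "wy": 0, "wz": 0}, {"hand": 0.02, "x": 0, "y": 0, "z": 0.002, "wx": 0, "wy": 0, "wz": 0}, {"hand": 0.02, "x": 0, "y": 0, "z": 0, "wx": 0, "wy": 0, "wz": 0}, {"hand": 0.02, "x": 0, "y": 0, "z": 0, "wx": 0, "wy": 0, "wz": 0}, {"hand": 0.02, "x": 0, "y": 0, "z": 0, "wx": 0, "wy": 0, "wz": 0}, {"hand": 0.02, "x": 0, "y": 0, "z": 0, "wx": 0, "wy": 0, "wz": 0}, {"hand": 0.02, "x": 0, "y": 0, "z": 0, "wx": 0, "wy": 0, "wz": 0}, {"hand": 0.02, "x": 0, "y": 0, "z": 0, "wx": 0, "wy": 0, "wz": 0}]'

```text
t: 21.9
tool_pos: [0.6321, 0.1272, 0.0475]
eef_rot: [2.221, 2.221, -0.0]
contact_force: [-0.7, -0.6, -0.4]
opening: 0.351
```

Emit:
jog_arm --rows '[{"hand": 0.02, "x": 0, "y": 0, "z": 0.001, "wx": 0, "wy": 0, "wz": 0}, {"hand": 0.02, "x": 0, "y": 0, "z": 0.001, "wx": 0, "wy": 0, "wz": 0}, {"hand": 0.02, "x": 0, "y": 0, "z": 0, "wx": 0, "wy": 0, "wz": 0}, {"hand": 0.02, "x": 0, "y": 0, "z": 0, "wx": 0, "wy": 0, "wz": 0}, {"hand": 0.036, "x": 0, "y": 0, "z": 0.0, "wx": 0, "wy": 0, "wz": 0}, {"hand": 0.038, "x": 0, "y": 0, "z": 0.0, "wx": 0, "wy": 0, "wz": 0}, {"hand": 0.045, "x": 0, "y": 0, "z": 0, "wx": 0, "wy": 0, "wz": 0}, {"hand": 0.06, "x": 0, "y": 0, "z": 0, "wx": 0, "wy": 0, "wz": 0}, {"hand": 0.07, "x": 0, "y": 0, "z": 0, "wx": 0, "wy": 0, "wz": 0}, {"hand": 0.08, "x": 0, "y": 0, "z": -0.01, "wx": 0, "wy": 0, "wz": 0}]'

```text
t: 23.15
tool_pos: [0.6317, 0.127, 0.0553]
eef_rot: [-2.221, -2.221, 0.002]
contact_force: [-0.4, 0.0, -1.0]
opening: 0.761
```

Emit:
jog_arm --rows '[{"hand": 0.094, "x": 0, "y": 0, "z": -0.03, "wx": 0, "wy": 0, "wz": 0}, {"hand": 0.094, "x": 0, "y": 0, "z": -0.03, "wx": 0, "wy": 0, "wz": 0}, {"hand": 0.094, "x": -0.01, "y": -0.01, "z": -0.03, "wx": 0, "wy": 0, "wz": 0}, {"hand": 0.094, "x": -0.03, "y": -0.02, "z": 0, "wx": 0, "wy": 0, "wz": 0}, {"hand": 0.094, "x": -0.045, "y": -0.025, "z": 0, "wx": 0, "wy": 0, "wz": 0}, {"hand": 0.094, "x": -0.045, "y": -0.025, "z": 0, "wx": 0, "wy": 0, "wz": 0}, {"hand": 0.094, "x": -0.045, "y": -0.025, "z": 0, "wx": 0, "wy": 0, "wz": 0}, {"hand": 0.094, "x": -0.045, "y": -0.025, "z": 0, "wx": 0, "wy": 0, "wz": 0}, {"hand": 0.094, "x": -0.045, "y": -0.025, "z": 0, "wx": 0, "wy": 0, "wz": 0}, {"hand": 0.094, "x": -0.045, "y": -0.02, "z": 0, "wx": 0, "wy": 0, "wz": 0}]'

```text
t: 24.4
tool_pos: [0.4563, -0.1842, 0.1463]
eef_rot: [2.221, 2.221, 0.002]
contact_force: [0.7, -0.3, 0.7]
opening: 1.002
```

Emit:
jog_arm --rows '[{"hand": 0.094, "x": -0.035, "y": -0.01, "z": 0, "wx": 0, "wy": 0, "wz": 0}, {"hand": 0.094, "x": -0.018, "y": -0.004, "z": 0.01, "wx": 0, "wy": 0, "wz": 0}, {"hand": 0.094, "x": 0, "y": 0, "z": 0.02, "wx": 0, "wy": 0, "wz": 0}, {"hand": 0.094, "x": 0, "y": 0, "z": 0.02, "wx": 0, "wy": 0, "wz": 0}, {"hand": 0.094, "x": 0, "y": 0, "z": 0, "wx": 0, "wy": 0, "wz": 0}, {"hand": 0.094, "x": 0, "y": 0, "z": 0, "wx": 0, "wy": 0, "wz": 0}, {"hand": 0.094, "x": 0, "y": 0, "z": 0, "wx": 0, "wy": 0, "wz": 0}, {"hand": 0.094, "x": 0, "y": 0, "z": 0, "wx": 0, "wy": 0, "wz": 0}, {"hand": 0.094, "x": 0, "y": 0, "z": 0, "wx": 0, "wy": 0, "wz": 0}, {"hand": 0.094, "x": 0, "y": 0, "z": 0, "wx": 0, "wy": 0, "wz": 0}]'

```text
t: 25.65
tool_pos: [0.4431, -0.2358, 0.0956]
eef_rot: [2.221, 2.221, -0.0]
contact_force: [0.3, 0.4, 0.7]
opening: 0.999
```

Run:
```python
from look import *
c=look("wrist","w8")
print(ctrl.read_state()["tool_pos"])
for b in blobs(mask(c["image"],"red"),200,5000): print(b,wcast(c,*b[3],.021))
c=look("scene","s8")
for k,z in [("yellow",.048),("blue",.060),("white",.074)]:
  for b in blobs(mask(c["image"],k),40,300): print(k,b[3],cast(c,*b[3],z))
```

```text
[ 0.44313039 -0.23583072  0.09553351]
(np.int32(611), np.int32(38), np.int32(37), array([252.8, 200.2]), array([252.8, 199.2])) [ 0.44311795 -0.23838587]
yellow [257.6 213.5] [ 0.60329147 -0.03995559]
blue [288.8 195.3] [0.61755381 0.0438527 ]
white [465.2  20.1] [0.47349776 0.96909932]
white [370.7 133.5] [0.61559438 0.33288254]
white [318.8 177.3] [0.63168734 0.1268531 ]
white [428.4 226.3] [0.88563306 0.21153946]
white [508.1 228.6] [1.00332598 0.34056211]
white [418.3 236.2] [0.88694882 0.17373641]
white [408.  246.7] [0.88887069 0.13560065]
white [397.6 257.5] [0.8910471  0.09797857]
white [386.1 268.3] [0.89167738 0.0598658 ]
```

View pics/w8.png

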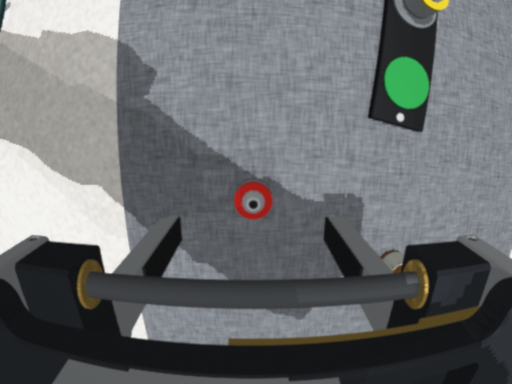

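View pics/s8.png

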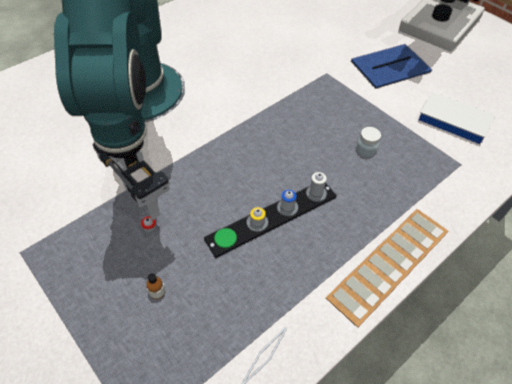

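White stands on the end pad at (0.632, 0.127). Red is centred between the fingers at (253,200).

Emit:
jog_arm --rows '[{"hand": 0.08, "x": -0.001, "y": 0, "z": 0.02, "wx": 0, "wy": 0, "wz": 0}, {"hand": 0.07, "x": 0, "y": 0, "z": 0.025, "wx": 0, "wy": 0, "wz": 0}, {"hand": 0.07, "x": 0, "y": 0, "z": 0.025, "wx": 0, "wy": 0, "wz": 0}, {"hand": 0.07, "x": 0, "y": 0, "z": 0.013, "wx": 0, "wy": 0, "wz": 0}, {"hand": 0.06, "x": 0, "y": 0, "z": 0.005, "wx": 0, "wy": 0, "wz": 0}, {"hand": 0.06, "x": 0, "y": 0, "z": 0.002, "wx": 0, "wy": 0, "wz": 0}, {"hand": 0.05, "x": 0, "y": 0, "z": 0, "wx": 0, "wy": 0, "wz": 0}, {"hand": 0.04, "x": 0, "y": 0, "z": 0, "wx": 0, "wy": 0, "wz": 0}, {"hand": 0.03, "x": 0, "y": 0, "z": 0, "wx": 0, "wy": 0, "wz": 0}, {"hand": 0.02, "x": 0, "y": 0, "z": 0, "wx": 0, "wy": 0, "wz": 0}]' --force 25

```text
t: 27.0
tool_pos: [0.4433, -0.2369, 0.0058]
eef_rot: [2.221, 2.221, 0.0]
contact_force: [-0.9, 0.1, 5.6]
opening: 0.35
```

Emit:
jog_arm --rows '[{"hand": 0.02, "x": 0, "y": 0, "z": 0, "wx": 0, "wy": 0, "wz": 0}, {"hand": 0.02, "x": 0, "y": 0, "z": -0.005, "wx": 0, "wy": 0, "wz": 0}, {"hand": 0.02, "x": 0, "y": 0, "z": -0.015, "wx": 0, "wy": 0, "wz": 0}, {"hand": 0.02, "x": 0, "y": 0, "z": -0.02, "wx": 0, "wy": 0, "wz": 0}, {"hand": 0.02, "x": 0.005, "y": 0.01, "z": -0.02, "wx": 0, "wy": 0, "wz": 0}, {"hand": 0.02, "x": 0.03, "y": 0.035, "z": 0, "wx": 0, "wy": 0, "wz": 0}, {"hand": 0.02, "x": 0.03, "y": 0.035, "z": 0, "wx": 0, "wy": 0, "wz": 0}, {"hand": 0.02, "x": 0.03, "y": 0.035, "z": 0, "wx": 0, "wy": 0, "wz": 0}, {"hand": 0.02, "x": 0.018, "y": 0.031, "z": 0, "wx": 0, "wy": 0, "wz": 0}, {"hand": 0.02, "x": 0, "y": 0, "z": 0, "wx": 0, "wy": 0, "wz": 0}]' --force 25

```text
t: 28.25
tool_pos: [0.5909, -0.1218, 0.0662]
eef_rot: [2.217, 2.225, 0.001]
contact_force: [-1.3, 0.5, -0.1]
opening: 0.346
```

Run:
```python
from look import *
c=look("wrist","w9")
p=ctrl.read_state()["tool_pos"];print(p)
for b in blobs(mask(c["image"],"red"),200,5000): print(b,wcast(c,*b[3],p[2]-.0058+.021))
```

```text
[ 0.58948626 -0.1233252   0.06605462]
(np.int32(1346), np.int32(56), np.int32(52), array([252.3, 238.7]), array([252.4, 236.5])) [ 0.59036491 -0.12297725]
```

View pics/w9.png

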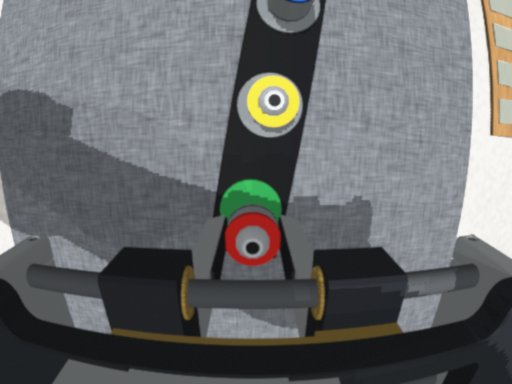

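Red is held upright at (252,239) above the green pad. I'll lower it now.

Emit:
jog_arm --rows '[{"hand": 0.02, "x": -0.001, "y": 0, "z": 0.01, "wx": 0, "wy": 0, "wz": 0}, {"hand": 0.02, "x": 0, "y": 0, "z": 0.01, "wx": 0, "wy": 0, "wz": 0}, {"hand": 0.02, "x": 0, "y": 0, "z": 0.01, "wx": 0, "wy": 0, "wz": 0}, {"hand": 0.02, "x": 0, "y": 0, "z": 0.006, "wx": 0, "wy": 0, "wz": 0}, {"hand": 0.02, "x": 0, "y": 0, "z": 0.003, "wx": 0, "wy": 0, "wz": 0}, {"hand": 0.02, "x": 0, "y": 0, "z": 0.002, "wx": 0, "wy": 0, "wz": 0}, {"hand": 0.02, "x": 0, "y": 0, "z": 0.001, "wx": 0, "wy": 0, "wz": 0}, {"hand": 0.02, "x": 0, "y": 0, "z": 0, "wx": 0, "wy": 0, "wz": 0}, {"hand": 0.02, "x": 0, "y": 0, "z": 0, "wx": 0, "wy": 0, "wz": 0}, {"hand": 0.02, "x": 0, "y": 0, "z": 0, "wx": 0, "wy": 0, "wz": 0}]'

```text
t: 29.55
tool_pos: [0.5892, -0.1248, 0.0236]
eef_rot: [2.221, 2.221, 0.0]
contact_force: [0.5, 0.3, -0.1]
opening: 0.347
```

Emit:
jog_arm --rows '[{"hand": 0.02, "x": 0, "y": 0, "z": 0.001, "wx": 0, "wy": 0, "wz": 0}, {"hand": 0.02, "x": 0, "y": 0, "z": 0.001, "wx": 0, "wy": 0, "wz": 0}, {"hand": 0.02, "x": 0, "y": 0, "z": 0, "wx": 0, "wy": 0, "wz": 0}, {"hand": 0.02, "x": 0, "y": 0, "z": 0, "wx": 0, "wy": 0, "wz": 0}, {"hand": 0.036, "x": 0, "y": 0, "z": 0.0, "wx": 0, "wy": 0, "wz": 0}, {"hand": 0.038, "x": 0, "y": 0, "z": 0.0, "wx": 0, "wy": 0, "wz": 0}, {"hand": 0.045, "x": 0, "y": 0, "z": 0, "wx": 0, "wy": 0, "wz": 0}, {"hand": 0.06, "x": 0, "y": 0, "z": 0, "wx": 0, "wy": 0, "wz": 0}, {"hand": 0.07, "x": 0, "y": 0, "z": 0, "wx": 0, "wy": 0, "wz": 0}, {"hand": 0.08, "x": 0, "y": 0, "z": -0.01, "wx": 0, "wy": 0, "wz": 0}]'

```text
t: 30.8
tool_pos: [0.5886, -0.1248, 0.0313]
eef_rot: [-2.221, -2.221, 0.001]
contact_force: [-0.1, -0.4, 0.5]
opening: 0.761
```

Emit:
jog_arm --rows '[{"hand": 0.094, "x": 0, "y": 0, "z": -0.03, "wx": 0, "wy": 0, "wz": 0}, {"hand": 0.094, "x": 0, "y": 0, "z": -0.03, "wx": 0, "wy": 0, "wz": 0}, {"hand": 0.094, "x": 0, "y": 0, "z": -0.03, "wx": 0, "wy": 0, "wz": 0}, {"hand": 0.094, "x": 0, "y": -0.02, "z": -0.03, "wx": 0, "wy": 0, "wz": 0}, {"hand": 0.094, "x": 0, "y": -0.04, "z": -0.01, "wx": 0, "wy": 0, "wz": 0}, {"hand": 0.094, "x": 0, "y": -0.04, "z": 0, "wx": 0, "wy": 0, "wz": 0}, {"hand": 0.094, "x": 0, "y": -0.04, "z": 0, "wx": 0, "wy": 0, "wz": 0}, {"hand": 0.094, "x": 0, "y": -0.02, "z": 0, "wx": 0, "wy": 0, "wz": 0}, {"hand": 0.094, "x": 0, "y": 0, "z": 0, "wx": 0, "wy": 0, "wz": 0}, {"hand": 0.094, "x": 0, "y": 0, "z": 0, "wx": 0, "wy": 0, "wz": 0}]'

```text
t: 32.05
tool_pos: [0.4301, -0.1248, 0.162]
eef_rot: [2.221, 2.221, 0.001]
contact_force: [-0.1, 0.2, 0.3]
opening: 1.003
```

Run:
```python
from look import *
print(ctrl.read_state()["tool_pos"])
Z=[("red",.036),("yellow",.048),("blue",.060),("white",.073)]
for n in ["scene","top","wrist"]:
  c=look(n,n+"F");f=wcast if n=="wrist" else cast
  for k,z in Z:
    for b in blobs(mask(c["image"],k),25,1500):
      p=f(c,*b[3],z)
      if .54<p[0]<.66 and abs(p[1])<.16: print(n,k,b[:4],p.round(4))
```

```text
[ 0.43009307 -0.12480226  0.16195145]
scene red (np.int32(71), np.int32(15), np.int32(12), array([224.3, 232.2])) [ 0.5873 -0.1253]
scene yellow (np.int32(100), np.int32(16), np.int32(13), array([257.7, 213.6])) [ 0.6037 -0.04  ]
scene blue (np.int32(67), np.int32(15), np.int32(11), array([288.8, 195.3])) [0.6176 0.0439]
scene white (np.int32(116), np.int32(16), np.int32(12), array([318.7, 177.3])) [0.631  0.1273]
top red (np.int32(79), np.int32(14), np.int32(13), array([306.4, 176. ])) [ 0.5904 -0.1247]
top yellow (np.int32(103), np.int32(15), np.int32(14), array([270.9, 169.4])) [ 0.6045 -0.039 ]
top blue (np.int32(95), np.int32(14), np.int32(14), array([235.9, 162.4])) [0.6192 0.044 ]
top white (np.int32(64), np.int32(13), np.int32(13), array([199.8, 155.3])) [0.6337 0.128 ]
wrist red (np.int32(339), np.int32(27), np.int32(30), array([392.1, 186.9])) [ 0.5888 -0.127 ]
wrist yellow (np.int32(427), np.int32(27), np.int32(33), array([413.7, 111.8])) [ 0.6036 -0.0406]
wrist blue (np.int32(337), np.int32(26), np.int32(31), array([429.4,  37.9])) [0.6184 0.0427]
wrist white (np.int32(53), np.int32(11), np.int32(13), array([433.5,  35.4])) [0.6153 0.0421]
wrist white (np.int32(91), np.int32(12), np.int32(15), array([417.8, 110.7])) [ 0.5937 -0.0403]
wrist white (np.int32(94), np.int32(12), np.int32(14), array([395.4, 187.4])) [ 0.5734 -0.1188]
```

View pics/sceneF.png

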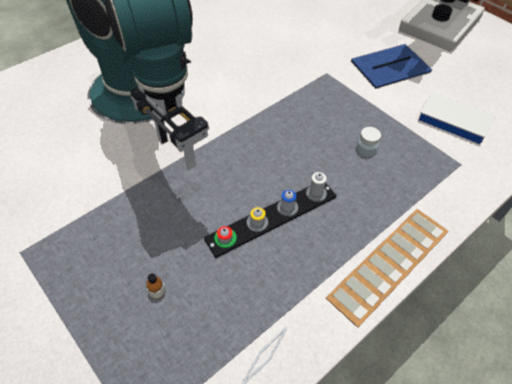

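View pics/topF.png

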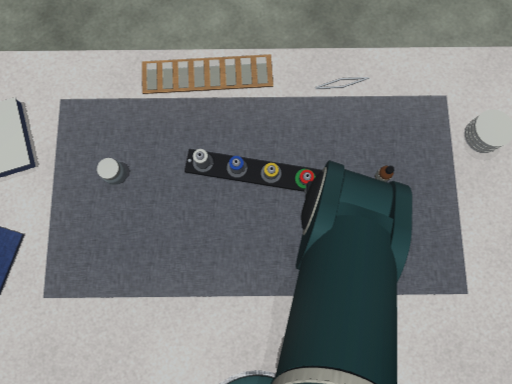

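View pics/wristF.png

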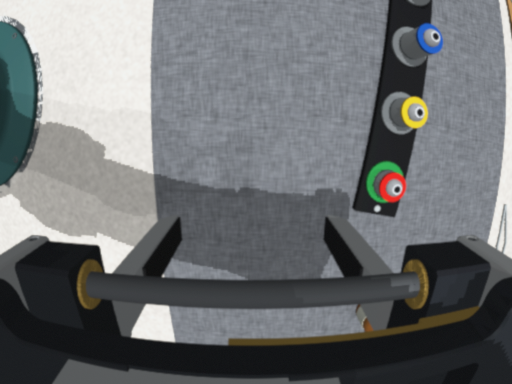

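All four lenses stand upright on their pads, all within about 3 mm of centre by the top and scene views. The jar and oil bottle haven't moved and the arm is clear, so I'm handing in.

```bash
python3 -c "
from workcell import ctrl
print(ctrl.hand_in()); print(ctrl.read_state()['t'])"
```

```text
the job is handed in; nothing more can be done
None
the job is handed in; nothing more can be done
```

All four objectives are parked on the rail in order of height, and I handed the job in at about 32 s of the 96 s allowed. Hand-in gives no verdict, so the result rests on my own last checks.

- **Order:** counting from green, the order is red, yellow, blue, white. Each was gripped on its barrel, lowered the last few millimetres slowly onto its pad, then released.
- **Last checks:** the scene and top views show all four upright and within about 3 mm of their pad centres. The wrist view agrees for red, yellow and blue. White was out of its sight, so the scene and top views are the only check on it.
- **Bystanders:** the jar and oil bottle look unmoved in both pictures. I judged that by eye rather than measuring it. The arm is clear of everything.
- **Disagreements:** the views differ by 1 to 3 mm, close to the stated 2 mm calibration error. An early measurement of the pads in the scene view was about 5 mm off in x. I didn't use it, because the top and wrist views agreed with each other.
- **Other readings:** the wrist force showed about 6 N upward as the fingers closed on blue, white and red, and it was gone by the next reading, once each was lifted.

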